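Pack the paint dabber into the craft box and snap its cap on

ROBOT

A 6-joint arm with a two-finger parallel gripper is mounted at the origin on the work surface. World frame = base frame: x ahead of the robot, y to its left, z up, the work surface at z = 0. Lengths are in m, angles in rad, forces in N, time in s.
With the tool pointing down it reaches from about 0.35 to 0.975 m from the base axis. Payload 7.1 kg.
Tool frame: the origin (TCP) lies midway between the tips of the shut fingers; the grasp point (between the pads) lies 19 mm behind it; z points along the fingers, x is the direction in which the jaws open and shut, and the axes are right-handed (so a half turn about z gives the same grasp; the last joint's range is limited). The gripper opens to 88 mm and grips with 3 to 60 N. Pads are 20 mm wide; open, the fingers measure 115 mm over their backs; the gripper's body (75 mm by 178 mm) begins 61 mm behind the grasp point.
Start: joints at [1.113, 0.423, 1.63, -0, 1.089, -0.019], TCP at [0.266, 0.566, 0.223] pointing down, gripper open.
Joint ranges: [-3, 3], [-0.9, 2.11], [0.09, 2.58], [-1.31, 4.45], [0.11, 2.69], [-2.54, 2.54]. Speed limits (rad/s): [2.39, 2.39, 3.01, 3.14, 3.14, 3.14].

INTERFACE

Orientations are given as a unit quaternion [w, x, y, z].
In Python, from station import move_pose, movel, movej, command_gripper, wait, inverse_kinematics, read_camera, camera_info, MotionError, job_done, get_time, get_joint_pos, get_qvel, get_effort, get_tcp_pos, get_ee_rot, get_ft_force, get_ft_torque, get_grip_width gives the robot as it stands. Calls block until the motion is done:
- move_pose(position, orientation): joint-space move of the TCP to a pose.
- movel(position, frame=None, v=0.15, until_force=None): straight line of the TCP; frame=None keeps the orientation; v is the mean speed in m/s. With until_force (N) it stops when the force on the tool has changed by that much, and returns True; else False.
- movej(angles): joint-space move.
- command_gripper(opening): opening from 0.0 (shut) to 1.0 (fully open); the grip force is fixed at half the most; returns when the fingers have stopped.
- wait(seconds).
- inverse_kinematics(position, orientation): joint angles nearest the present ones, or None.
- read_camera(name): name is "side" or "top" or "wrist"; returns the picture (420x560x3 uint8, red, green, blue); there is no depth.
- camera_info(name): a dict with "intrinsics" (3x3 intrinsics, pixels), "T" (4x4, takes a point from camera to world coordinates); the wrist camera has in their place "tool_from_camera" (4x4, takes a point from camera to tool coordinates, whose origin is the TCP and whose axes are the tool frame's). Camera axes: x right, y up, looking along -z (the intrinsics and any distortion apply to the point x, -y, -z); pixel columns grow to the right and rows downward; lengths in m; the calibration is good to about 2 mm. A picture is of the moment at which its call begins: read the wrist's pose just before it. camera_info takes no time and is no camera call.
A pose or a line that the arm cannot do raises MotionError and nothing moves.
- job_done(): hands the job in, once; it reports no verdict.
Readings, each from a call of its own:
- get_time(): time.
- get_joint_pos(): joint angles.
- get_qvel(): joint speeds.
- get_effort(): joint torques, N m.
- get_tcp_pos(): TCP position.
- get_ee_rot(): TCP orientation.
- get_ft_force(): force on the tool from outside, world axes, zero at the start.
- get_ft_torque(): the same for the moment, N m.
- get_grip_width(): opening from 0.0 (shut) to 1.0 (fully open).
Only numpy, scipy, OpenCV 4.12 (cv2) and the standard library are available. Lean on these libraries where they do the work, as an engineer would, in place of code of your own. Each camera call takes 0.05 s, during which the arm holds its last target.

TASK

The blue paint dabber bottle is standing open on the kitchen counter. First stand it upright on the floor of the one empty compartment of the plywood craft box and let go of it; then fetch its red cap from the orange mat, put it on the bottle's neck mouth down and press until it clicks over the nubs, and keep pressing after the resistance drops so that the cap is fully home on the shoulder. Finish while still holding the cap pressed down on the bottle (do not let up or let go), and leave the jars, stapler and pegs where they are.

Things in the scene. Friction and masses are not known exactly. Their poses are not given: they have to be found in the camera images.
- bottle: Loose round blue paint dabber bottle, upright, 150 g. Origin: centre of underside, z up. Body 44 mm wide, 82 mm high to a flat shoulder; on it a white neck 24 mm wide, 14 mm high, then a grey tip, narrowing, top at 105 mm. Four sprung nubs stick out of the neck 7 mm above the shoulder, to 31 mm across; they can be pushed in, and the cap's lip must ride over them.
- bottle_shoulder (a point): Centre of the bottle's shoulder, on its axis, 82 mm above its underside: the cap's mouth lies here when home. Pressing the cap straight down: it meets the nubs with its mouth 11 to 12 mm above this point, resistance peaks at about 8 N (more if off-centre) 8 to 10 mm above it, drops (the click), then the mouth goes down to the shoulder and stops hard; hold it there with about 10 N.
- cap: Loose red ribbed cap standing mouth down on the mat, 38 mm wide outside, 36 mm high, 30 g. Origin: centre of its mouth (lower rim), z up along its axis to the closed flat top. Inside 32 mm wide and 32 mm deep, with an inward lip at the mouth, 3 mm high, that leaves a 27 mm opening.
- box: Plywood craft box, fixed, 112 x 112 x 45 mm high, open on top. Origin: centre of underside; x, y along its sides. Walls and floor 4 mm; a cross of 4 mm dividers, 39 mm high, makes four 50 x 50 mm compartments with centres 27 mm from the origin in x and in y. Three hold a small jar, one is empty.
- pad: Red paper disc, 40 mm wide, 1 mm thick, on the box's floor at the centre of the empty compartment. Origin: its underside, 4 mm above the counter. It gives way: the bottle ends up standing on the box's floor.
- mat: Orange silicone cutting mat lying fixed on the counter, 200 x 160 x 3 mm. Origin: centre of its underside. The cap starts on it.
- jar_white: Small glass jar with a white lid in a compartment of the box: 42 mm diameter, 38 mm high. Origin: centre of its underside. Leave it there.
- jar_yellow: The same with a yellow lid. Leave it there.
- jar_black: The same with a black lid. Leave it there.
- stapler: Chrome stapler on the counter, 140 x 36 x 50 mm, length along its x. Origin: centre of its underside. Leave alone.
- bead_jar: Glass jar of coloured beads with a brass screw lid, 72 mm diameter, 101 mm high. Origin: centre of its underside. Leave alone.
- peg_a: Wooden clothes peg lying on the counter, 72 x 10 x 13 mm, length along its x. Origin: its underside. Leave alone.
- peg_b: Another such peg. Leave alone.

How it is judged:
On the way, in this order (a step that is already met when the one before it is completed fails the run):
1. the bottle stands upright on the floor of the empty compartment, let go (horizontal distance between bottle and pad below 0.007 m and z of bottle in the frame of box below 0.0065 m and angle between bottle's own z axis and vertical below 0.08 rad and contact force between each of the arm, the fingers and bottle below 0.2 N), for 0.2 s.
2. the cap is snapped fully home on the bottle's neck (z of cap in the frame of bottle_shoulder between -0.003 and 0.002 m and distance between cap and bottle_shoulder below 0.004 m and angle between the z axis of cap and the z axis of bottle, either way round below 0.1 rad), for 0.2 s.
At the end, for the whole second after the job is handed in: Bottle upright (0.08 rad) on the floor of the empty compartment, within 7 mm of its centre; cap mouth on the shoulder (2 mm in height, 4 mm in all, 0.1 rad); robot touching the cap and still pushing, so that the bottle bears on the box with over 4.5 N in all (its own weight is 1.5 to 2.3 N) (all of step 2 and horizontal distance between bottle and pad below 0.007 m and z of bottle in the frame of box below 0.0065 m and angle between bottle's own z axis and vertical below 0.08 rad and contact force between any of the fingers, the arm and cap above 1 N and contact force between bottle and box above 4.5 N); the arm keeps its last pose, push and grip.
It fails at once if a jar in the box is shifted by more than 15 mm (distance of any of jar_white, jar_yellow, jar_black from where it was at the start of the episode above 0.015 m).
It fails at once if the stapler, bead jar or a peg is shifted by more than 20 mm (distance of any of stapler, bead_jar, peg_a, peg_b from where it was at the start of the episode above 0.02 m).
It also fails if it takes over 61 s, if anything falls off the work surface, if the arm or the gripper's body presses on something with over 40 N, if the wrist force passes 120 N, or if a joint passes its speed limit or range.

## Working session

There is one attempt and no reset: what is moved stays moved. The work goes in short steps, each a Python script; the robot and the scene stay as the last script left them, time stands still between calls to the robot, and variables do not carry over. Pictures are saved under pics/ and viewed, and the job is handed in when it is done.

```bash
ls; mkdir -p pics; python3 - <<'E'
from station import *
import cv2,numpy as np
np.set_printoptions(precision=4,suppress=True)
print(get_time(),get_tcp_pos(),get_ee_rot())
for n in ["side","top","wrist"]:
    im=read_camera(n); cv2.imwrite(f"pics/{n}0.png",im[:,:,::-1]); print(n,camera_info(n))
E
```

```text
pics
0.0 [0.2653 0.5653 0.2219] [ 0.0004  0.8441  0.5363 -0.0006]
side {'intrinsics': array([[414.3102,   0.    , 273.5192],
       [  0.    , 414.3102, 211.3492],
       [  0.    ,   0.    ,   1.    ]]), 'T': array([[ 0.7658,  0.4334, -0.4751,  0.177 ],
       [-0.6431,  0.5124, -0.5692, -0.4438],
       [-0.0032,  0.7414,  0.6711,  0.6529],
       [ 0.    ,  0.    ,  0.    ,  1.    ]])}
top {'intrinsics': array([[477.1372,   0.    , 280.4804],
       [  0.    , 477.1372, 205.2003],
       [  0.    ,   0.    ,   1.    ]]), 'T': array([[ 0.005 ,  0.9806, -0.1961,  0.3836],
       [-1.    ,  0.0055,  0.0022,  0.0064],
       [ 0.0032,  0.1961,  0.9806,  1.146 ],
       [ 0.    ,  0.    ,  0.    ,  1.    ]])}
wrist {'intrinsics': array([[341.4438,   0.    , 279.7217],
       [  0.    , 341.4438, 208.8589],
       [  0.    ,   0.    ,   1.    ]]), 'tool_from_camera': array([[ 1.    , -0.0003, -0.0006,  0.0003],
       [-0.0005, -0.9563, -0.2925, -0.0801],
       [-0.0004,  0.2925, -0.9563, -0.1604],
       [ 0.    ,  0.    ,  0.    ,  1.    ]])}
```

View pics/top0.png

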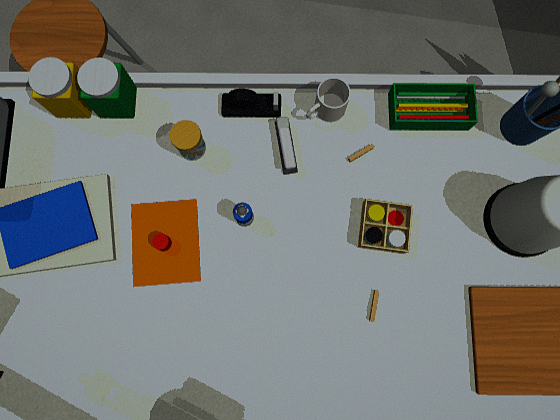

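View pics/side0.png

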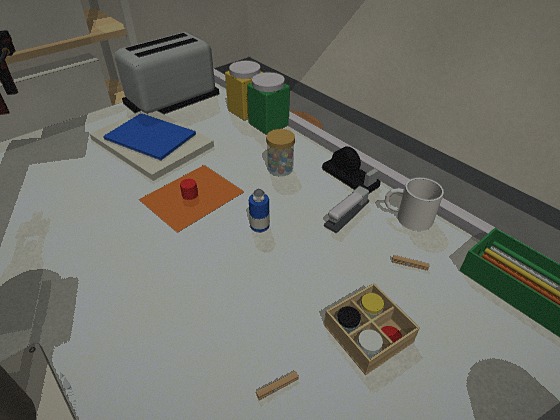

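View pics/wrist0.png

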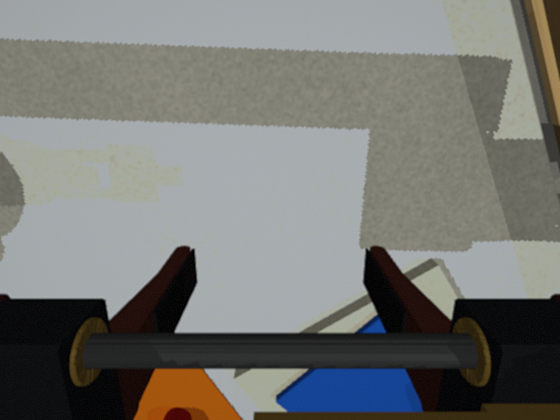

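The top view has the bottle near (242,212), the cap near (160,241) on the mat, and the box near (385,226). The red pad is in the box's upper-right compartment at (396,217). I'll zoom in to measure.

```bash
cat > h.py <<'E'
from station import *
import cv2,numpy as np
np.set_printoptions(precision=4,suppress=True)
def tcam(n,R=None,p=None):
    ci=camera_info(n); K=ci["intrinsics"]
    T=ci["T"] if "T" in ci else None
    if T is None:
        W=np.eye(4); W[:3,:3]=R; W[:3,3]=p; T=W@ci["tool_from_camera"]
    return K,T
def px2w(K,T,u,v,z):
    d=np.array([(u-K[0,2])/K[0,0],-(v-K[1,2])/K[1,1],-1.]); d=T[:3,:3]@d
    return T[:3,3]+d*(z-T[2,3])/d[2]
def w2px(K,T,P):
    c=T[:3,:3].T@(np.asarray(P)-T[:3,3]); return np.array([K[0,0]*c[0]/-c[2]+K[0,2],-K[1,1]*c[1]/-c[2]+K[1,2]])
def q2R(q):
    from scipy.spatial.transform import Rotation as Ro
    return Ro.from_quat([q[1],q[2],q[3],q[0]]).as_matrix()
E
python3 - <<'E'
import cv2,numpy as np
t=cv2.imread('pics/top0.png'); s=cv2.imread('pics/side0.png')
A=cv2.resize(t[185:265,345:425],(400,400),interpolation=0)
B=cv2.resize(t[190:260,140:140+130],(743,400)[:2],interpolation=0)[:, :]
A=np.hstack([A,cv2.resize(t[192:232,222:262],(400,400),interpolation=0)])
cv2.imwrite('pics/z1.png',A)
C=np.hstack([cv2.resize(s[280:380,320:420],(400,400),interpolation=0),cv2.resize(s[180:240,230:290],(400,400),interpolation=0)])
cv2.imwrite('pics/z2.png',C)
E
```

```text
(no output)
```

View pics/z1.png

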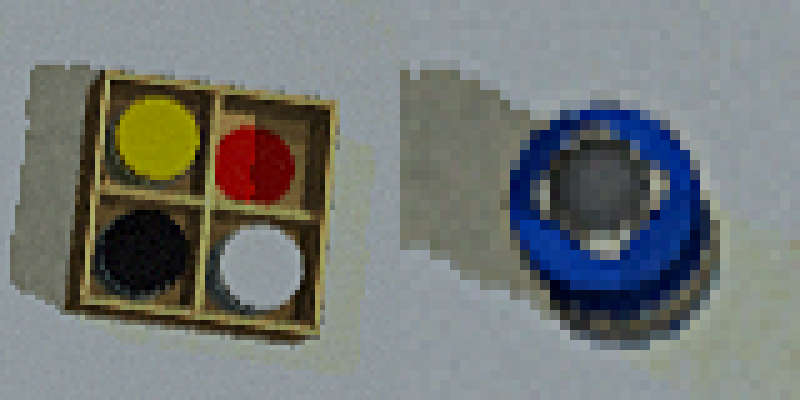

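View pics/z2.png

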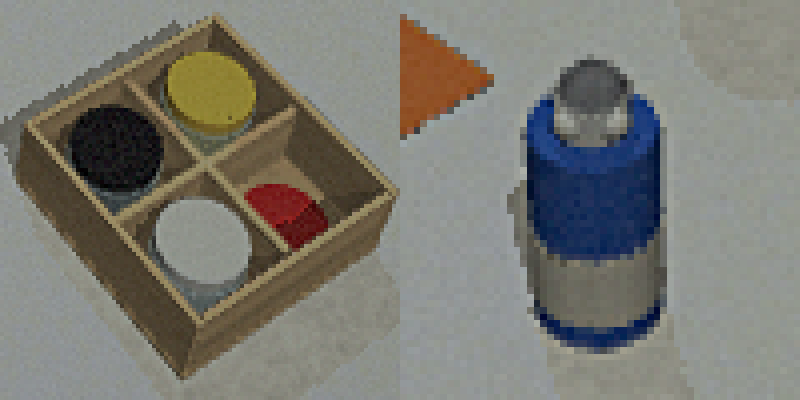

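```bash
python3 - <<'E'
from h import *
K,T=tcam("top"); Ks,Ts=tcam("side")
def tz(x,y,u0,v0,s): return (u0+(x)/s-.5,v0+y/s-.5)
cs=np.array([px2w(K,T,*tz(x,y,345,185,5),.045) for x,y in [(103,70),(340,101),(321,338),(81,304)]])
print("box top",cs,cs.mean(0),np.linalg.norm(cs-np.roll(cs,1,0),axis=1))
ss=np.array([px2w(Ks,Ts,*tz(x,y,320,280,4),.045) for x,y in [(215,13),(399,192),(197,324),(20,125)]])
print("box side",ss,ss.mean(0),np.linalg.norm(ss-np.roll(ss,1,0),axis=1))
for n,(x,y) in {"pad":(254,165),}.items(): print(n,px2w(K,T,*tz(x,y,345,185,5),.005))
print("bottle top shoulder",px2w(K,T,*tz(205,203,222,192,10),.082),"tip", px2w(K,T,*tz(201,188,222,192,10),.105))
print("bottle side shoulder",px2w(Ks,Ts,*tz(594-400,122,230,180,400/60),.082),"base",px2w(Ks,Ts,*tz(594-400,325,230,180,400/60),.0))
t=cv2.imread('pics/top0.png').astype(int);
def cen(im,K,T,r,z):
    u0,v0,u1,v1=r; c=im[v0:v1,u0:u1]; m=(c[...,2]>110)&(c[...,1]<40)
    v,u=np.nonzero(m); print(m.sum(),u.min()+u0,u.max()+u0,v.min()+v0,v.max()+v0); print("cap",px2w(K,T,u.mean()+u0,v.mean()+v0,z))
cen(t,K,T,(140,225,180,260),.039)
s=cv2.imread('pics/side0.png').astype(int)
cen(s,Ks,Ts,(170,170,210,210),.025)
cv2.imwrite('pics/z3.png',np.hstack([cv2.resize(t[220:260,140:180].astype(np.uint8),(400,400),interpolation=0),cv2.resize(s[170:210,170:210].astype(np.uint8),(400,400),interpolation=0)]))
E
```

```text
box top [[ 0.621  -0.1958  0.045 ]
 [ 0.6067 -0.307   0.045 ]
 [ 0.4949 -0.2927  0.045 ]
 [ 0.5101 -0.1823  0.045 ]] [ 0.5582 -0.2444  0.045 ] [0.1117 0.1122 0.1127 0.1115]
box side [[ 0.6215 -0.1959  0.045 ]
 [ 0.6073 -0.3061  0.045 ]
 [ 0.4976 -0.2904  0.045 ]
 [ 0.51   -0.1811  0.045 ]] [ 0.5591 -0.2434  0.045 ] [0.1125 0.1111 0.1108 0.11  ]
pad [ 0.5828 -0.2751  0.005 ]
bottle top shoulder [0.5806 0.0912 0.082 ] tip [0.5797 0.0903 0.105 ]
bottle side shoulder [0.5845 0.0938 0.082 ] base [0.5772 0.0882 0.    ]
217 152 171 233 251
cap [0.518  0.2846 0.039 ]
96 180 195 179 188
cap [0.527  0.3028 0.025 ]
```

View pics/z3.png

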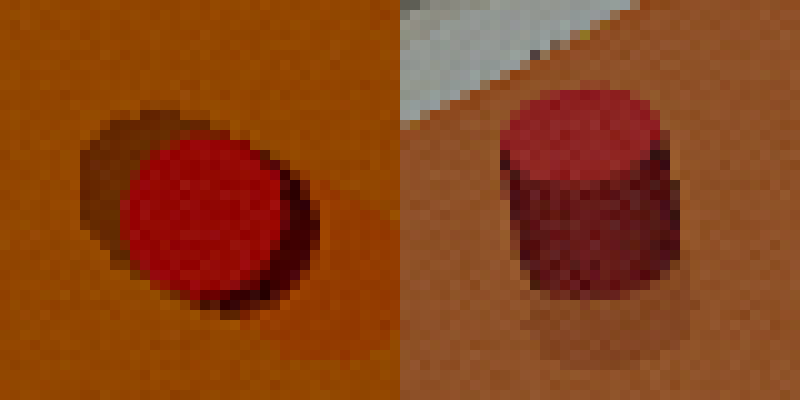

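```bash
cat >> h.py <<'E'
Q=[0,1,0,0]
def snap(name):
    p=np.array(get_tcp_pos()); R=q2R(get_ee_rot()); im=read_camera("wrist")
    cv2.imwrite(f"pics/{name}.png",im[:,:,::-1]); K,T=tcam("wrist",R,p)
    np.savez(f"pics/{name}.npz",K=K,T=T,p=p); return im,K,T
E
python3 - <<'E'
from h import *
K,T=tcam("top"); c=px2w(K,T,160,240.7,.039); print(c)
for P in [(c[0],c[1],.15),(.58,.091,.2),(.582,-.274,.2)]: print(inverse_kinematics(P,Q))
move_pose([c[0],c[1],.14],Q); wait(.2); snap("w_cap"); print(get_time(),get_tcp_pos())
move_pose([.580,.091,.19],Q); wait(.2);snap("w_bot"); print(get_time(),get_tcp_pos())
E
```

```text
[0.519  0.2842 0.039 ]
[ 0.4808  0.4662  1.7563 -0.      0.919   0.4808]
[ 0.1354  0.395   1.7338 -0.      1.0128  0.1354]
[-0.4585  0.4745  1.6045 -0.      1.0626 -0.4585]
1.8417 [0.5187 0.285  0.1402]
2.9333 [0.5796 0.0923 0.1896]
```

```bash
python3 -c "
from h import *
print(get_tcp_pos(),get_joint_pos(),get_qvel(),get_ee_rot(), get_ft_force())
import cv2
cv2.imwrite('pics/cw.png',np.vstack([cv2.imread('pics/w_cap.png')[100:400],cv2.imread('pics/w_bot.png')[100:400]]))"
```

```text
[0.5796 0.0923 0.1896] [0.1376 0.408  1.7414 0.0001 0.9929 0.1356] [-0.0057 -0.0025 -0.0018 -0.0017  0.0007 -0.0005] [-0.      1.      0.0009 -0.0004] [-0.3528 -0.0258  0.1692]
```

View pics/cw.png

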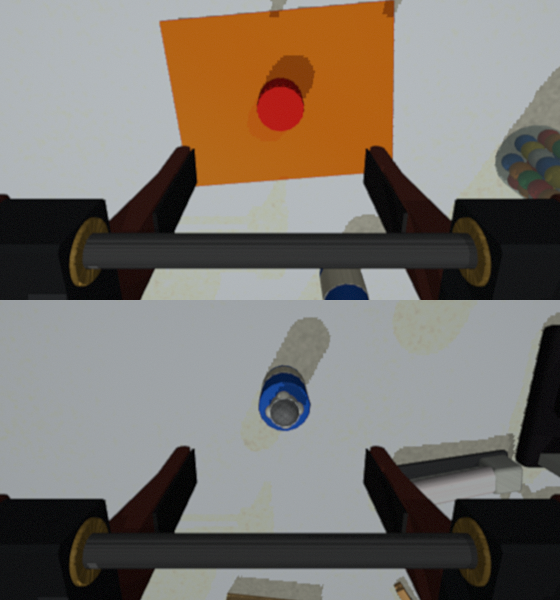

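The wrist pictures show the cap's top centred near (280,205) and the bottle's tip near (285,212), each between the fingers. I'll fit both.

```bash
python3 - <<'E'
from h import *
def ld(n): d=np.load(f'pics/{n}.npz'); return cv2.imread(f'pics/{n}.png').astype(int)[:,:,::-1],d['K'],d['T']
im,K,T=ld('w_cap'); m=(im[...,0]>130)&(im[...,1]<45)
m[:150]=0;m[250:]=0; m=m.astype(np.uint8)
cn=max(cv2.findContours(m,cv2.RETR_EXTERNAL,cv2.CHAIN_APPROX_NONE)[0],key=cv2.contourArea)
e=cv2.fitEllipse(cn); print(e); P=px2w(K,T,*e[0],.039); print("cap",P, "diam",e[1][0]/K[0,0]*(np.linalg.norm(P-T[:3,3])))
im,K,T=ld('w_bot'); m=(im[...,2]>1.4*im[...,0])&(im[...,2]>90)&(im[...,0]<60)
m=m.astype(np.uint8)
m[300:]=0; m[:,330:]=0; m[:,:240]=0
for g in [(.579,.090),(.580,.0915),(.581,.093)]:
    print(g,"shoulder ctr px",w2px(K,T,[*g,.082]),"tip",w2px(K,T,[*g,.105]), "L/R",w2px(K,T,[g[0]-.022,g[1],.082]),w2px(K,T,[g[0]+.022,g[1],.082]),"B",w2px(K,T,[g[0],g[1]-.022,.082]))
v,u=np.nonzero(m); print(u.min(),u.max(),v.min(),v.max())
z=im[155:240,245:330].astype(np.uint8)[:,:,::-1]; cv2.imwrite('pics/z4.png',cv2.resize(z,(595,595),interpolation=0))
E
```

```text
((279.9956970214844, 208.18934631347656), (43.0715446472168, 45.430572509765625), 89.32939147949219)
cap [0.5196 0.2864 0.039 ] diam 0.034494107822325905
(0.579, 0.09) shoulder ctr px [278.5525 210.2934] tip [278.4333 219.2868] L/R [251.7713 210.2221] [305.3332 210.3647] B [278.511  235.3015]
(0.58, 0.0915) shoulder ctr px [279.7746 208.5498] tip [279.7594 217.4098] L/R [252.9516 208.4784] [306.5971 208.6212] B [279.7056 233.6352]
(0.581, 0.093) shoulder ctr px [281.0006 206.8007] tip [281.09   215.5264] L/R [254.1355 206.7292] [307.8651 206.8723] B [280.9039 231.9638]
259 309 182 229
```

View pics/z4.png

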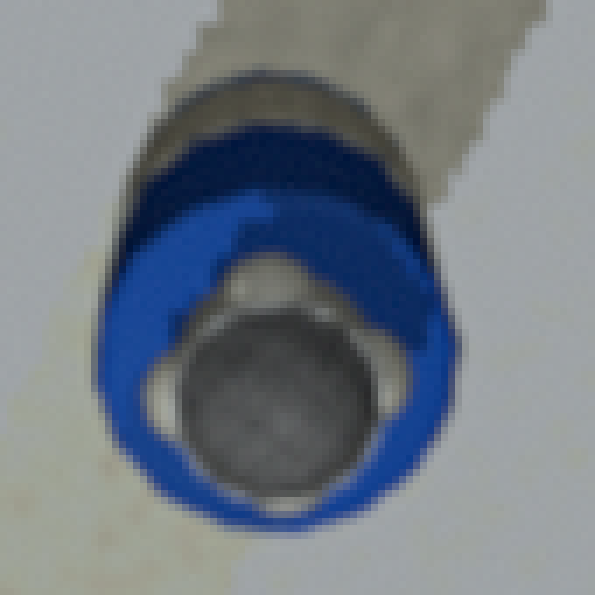

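```bash
python3 - <<'E'
from h import *
movel([.5828,.0930,.10],v=.1); print(get_tcp_pos())
movel([.5828,.0930,.050],v=.1); wait(.3); print(get_tcp_pos(),get_ft_force())
command_gripper(0.0); wait(.3); print(get_time(),get_grip_width()*88,get_tcp_pos(),get_ft_force())
for n in ("top","side"):
    cv2.imwrite(f"pics/g_{n}.png",read_camera(n)[:,:,::-1])
snap("g_w")
a=cv2.imread('pics/g_top.png')[180:250,200:300]; b=cv2.imread('pics/g_side.png')[150:250,210:310]
cv2.imwrite('pics/z5.png',np.hstack([cv2.resize(a,(400,280),interpolation=0),cv2.resize(b,(280,280),interpolation=0)]))
E
```

```text
[0.5833 0.0931 0.1006]
[0.5832 0.0931 0.0506] [-0.261   0.4087  0.0026]
5.9833 43.69949147044264 [0.5828 0.093  0.05  ] [-0.0852  0.3461 -0.8802]
```

View pics/z5.png

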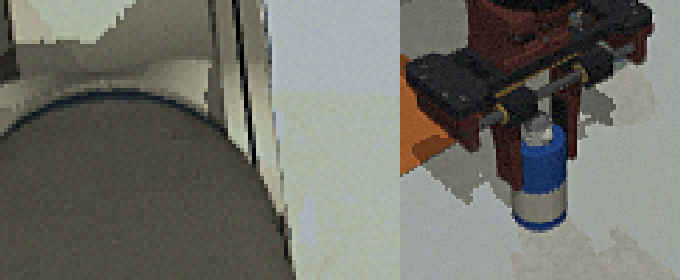

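View pics/g_w.png

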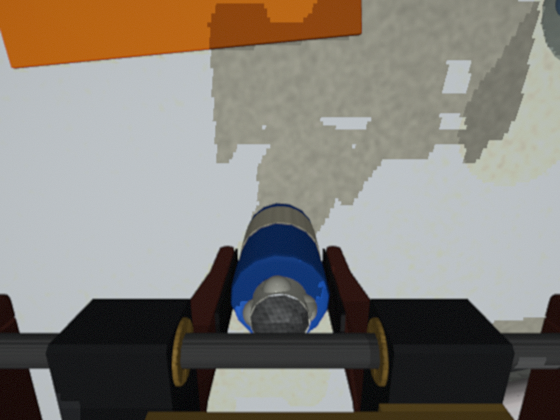

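```bash
python3 - <<'E'
from h import *
d=np.load('pics/g_w.npz');K,T=d['K'],d['T']
for y in (.091,.093,.095):
  print(y,"base far",w2px(K,T,[.583,y+.022,0]),"sh far",w2px(K,T,[.583,y+.022,.082]),"base c",w2px(K,T,[.583,y,0]))
Ks,Ts=tcam("side")
for y in (.091,.093,.095): print("side base c",w2px(Ks,Ts,[.583,y,0]),"sh",w2px(Ks,Ts,[.583,y,.082]))
im=cv2.imread('pics/g_w.png')[190:345,215:345]; b=cv2.imread('pics/g_side.png')[185:240,240:280]
cv2.imwrite('pics/z6.png',np.hstack([cv2.resize(im,None,fx=3.5,fy=3.5,interpolation=0)[:540],cv2.resize(b,None,fx=8,fy=540/55,interpolation=0)[:540]]))
E
```

```text
0.091 base far [279.1157 203.3994] sh far [278.8372 258.5552] base c [279.1164 235.4369]
0.093 base far [279.1157 200.3933] sh far [278.836  254.0944] base c [279.1163 232.6001]
0.095 base far [279.1156 197.3712] sh far [278.8347 249.5962] base c [279.1163 229.7485]
side base c [259.8438 226.4309] sh [258.8643 198.7644]
side base c [259.2915 225.9592] sh [258.2787 198.2991]
side base c [258.7405 225.4887] sh [257.6947 197.8349]
```

View pics/z6.png

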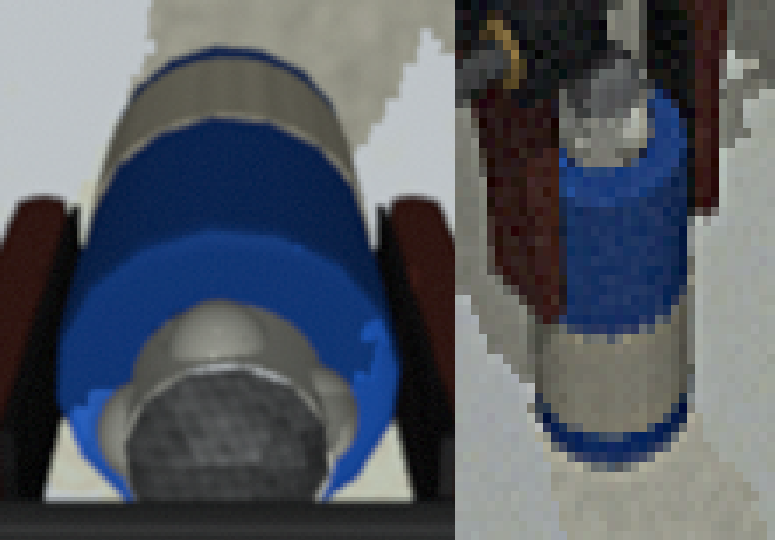

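```bash
python3 - <<'E'
from h import *
movel([.583,.093,.13],v=.15)
move_pose([.5822,-.2730,.13],Q); wait(.3); print(get_tcp_pos(),get_grip_width()*88,get_ft_force())
movel([.5822,-.2730,.108],v=.1); wait(.3); print(get_time(),get_tcp_pos())
cv2.imwrite(f"pics/b_side.png",read_camera("side")[:,:,::-1]); im,K,T=snap("b_w")
b=cv2.imread('pics/b_side.png')[230:390,310:430]
cv2.imwrite('pics/z7.png',cv2.resize(b,None,fx=3.7,fy=3.7,interpolation=0))
E
```

```text
[ 0.5825 -0.2721  0.1301] 43.83673866230069 [ 0.8133  0.2705 -2.7232]
9.15 [ 0.5825 -0.2732  0.1085]
```

View pics/z7.png

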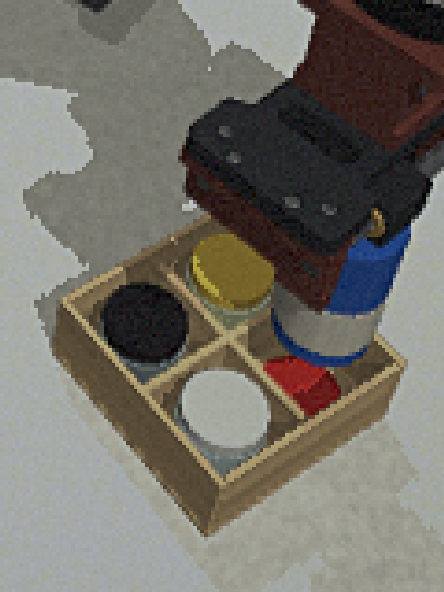

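View pics/b_w.png

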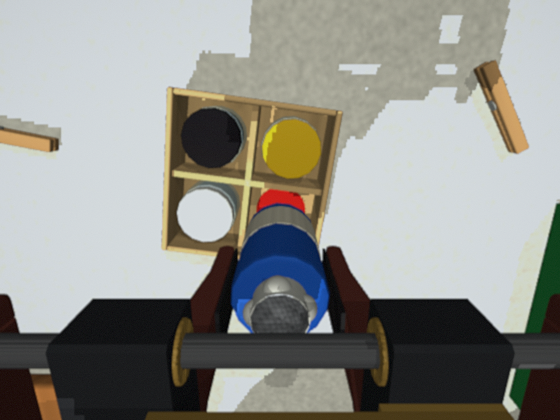

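```bash
python3 - <<'E'
from h import *
d=np.load('pics/b_w.npz');K,T=d['K'],d['T']
im=cv2.imread('pics/b_w.png')
cv2.imwrite('pics/z8.png',cv2.resize(im[80:260,155:355],None,fx=3.3,fy=3.3,interpolation=0))
Ks,Ts=tcam("side")
for P in [(.5822,-.2743),(.5842,-.2743),(.5822,-.2723)]:
    th=np.linspace(0,2*np.pi,200); p=np.array([w2px(Ks,Ts,[P[0]+.022*np.cos(t),P[1]+.022*np.sin(t),.0585]) for t in th])
    p=(p+.5-[310,230])*3.7
    print(P,p.min(0),p.max(0))
    q=np.array([w2px(K,T,[P[0]+.022*np.cos(t),P[1]+.022*np.sin(t),.0585]) for t in th]); print("w",q.min(0),q.max(0))
Rb=np.array([[.9919,.1271],[-.1271,.9919]]); c=np.array([.5587,-.2439])
for l in [(56,56),(56,-56),(-56,-56),(-56,56),(0,2),(27,-27)]:
    P=[*(c+Rb@np.array(l)/1000),.045 if l!=(0,2) else .043]
    if l==(0,2):P[:2]=c
    if l==(27,-27):P[2]=.005
    print(l,P,"side",(w2px(Ks,Ts,P)+.5-[310,230])*3.7,"wr",(w2px(K,T,P)+.5-[155,80])*3.3)
E
```

```text
(0.5822, -0.2743) [269.8132 288.6107] [370.2779 373.2871]
w [245.061  202.0914] [311.8449 264.5344]
(0.5842, -0.2743) [272.6521 286.247 ] [373.0079 370.689 ]
w [248.0975 202.0919] [314.8815 264.5343]
(0.5822, -0.2723) [266.3029 285.8095] [366.5628 370.2067]
w [244.972  199.0779] [311.9299 261.8469]
(56, 56) [np.float64(0.621364), np.float64(-0.1954712), 0.045] side [234.941  196.6045] wr [614.2694  98.615 ]
(56, -56) [np.float64(0.6071288), np.float64(-0.306564), 0.045] side [406.6717 363.4199] wr [522.8443 625.5244]
(-56, -56) [np.float64(0.496036), np.float64(-0.2923288), 0.045] side [220.3302 490.1938] wr [  9.956  565.8603]
(-56, 56) [np.float64(0.5102711999999999), np.float64(-0.181236), 0.045] side [ 56.1016 300.5676] wr [24.1983 19.0652]
(0, 2) [np.float64(0.5587), np.float64(-0.2439), 0.043] side [227.5569 333.8954] wr [294.5002 344.4268]
(27, -27) [np.float64(0.5820496), np.float64(-0.274113), 0.005] side [297.1686 394.1659] wr [409.0096 430.4961]
```

View pics/z8.png

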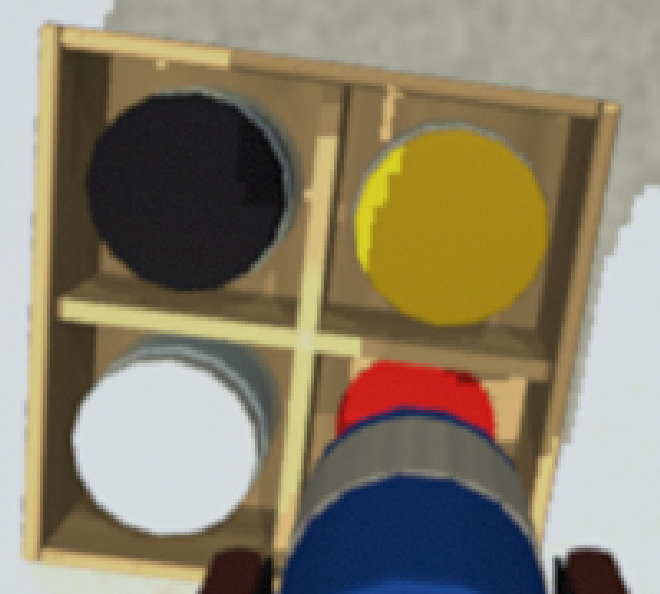

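```bash
python3 - <<'E'
from h import *
im=cv2.imread('pics/b_side.png')
z=cv2.resize(im[290:350,370:430],None,fx=9,fy=9,interpolation=0)
Ks,Ts=tcam("side")
for P,c in [((.5825,-.2745),(0,255,0)),((.5850,-.2745),(0,255,255))]:
  for zz in (.0585,.0585+.041):
    p=np.array([w2px(Ks,Ts,[P[0]+.022*np.cos(t),P[1]+.022*np.sin(t),zz]) for t in np.linspace(0,6.28,120)])
    cv2.polylines(z,[((p+.5-[370,290])*9).astype(int)],True,c,1)
cv2.imwrite('pics/z9.png',z)
E
```

```text
(no output)
```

View pics/z9.png

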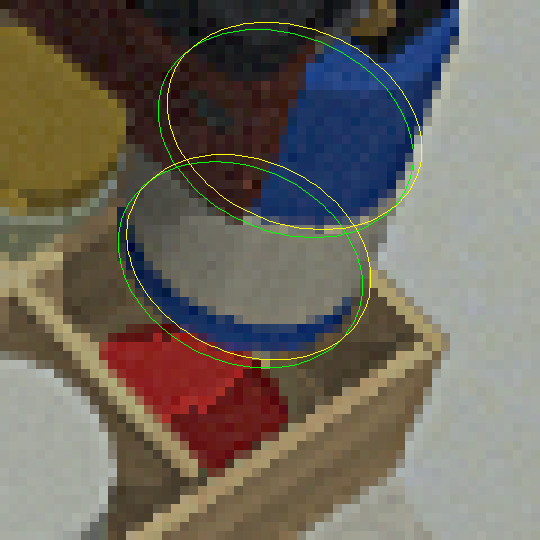

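```bash
python3 - <<'E'
from h import *
movel([.5830,-.2723,.085],v=.08); print(get_tcp_pos(),get_ft_force())
r=movel([.5830,-.2723,.0545],v=.05,until_force=5); wait(.2); print(r,get_time(),get_tcp_pos(),get_ft_force(),get_ft_torque())
cv2.imwrite(f"pics/c_side.png",read_camera("side")[:,:,::-1]); snap("c_w")
b=cv2.imread('pics/c_side.png')[250:370,340:430]; w=cv2.imread('pics/c_w.png')[60:360,130:380]
cv2.imwrite('pics/z10.png',np.hstack([cv2.resize(b,None,fx=4,fy=4,interpolation=0),cv2.resize(w,(400,480),interpolation=0)]))
E
```

```text
[ 0.5824 -0.272   0.084 ] [ 0.2769  0.1426 -1.655 ]
True 10.5 [ 0.5823 -0.2719  0.0538] [ 0.9511 -0.1136  4.1615] [-0.1218 -0.201   0.066 ]
```

View pics/z10.png

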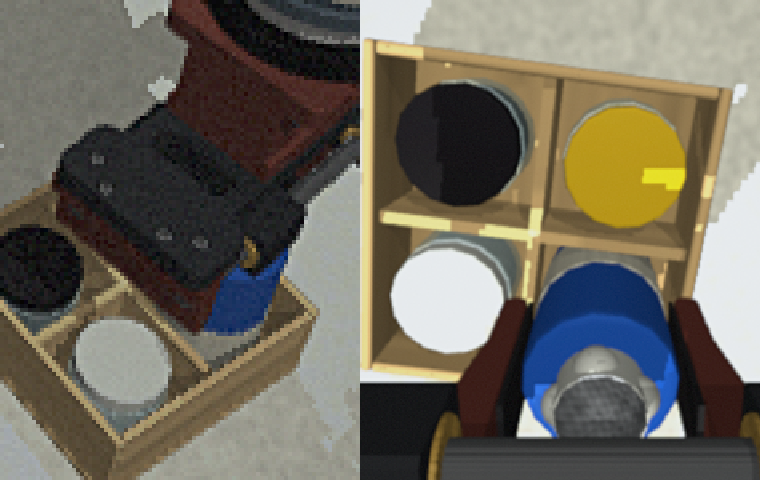

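```bash
python3 - <<'E'
from h import *
command_gripper(1.0); wait(.1); print(get_time(),get_tcp_pos(),get_ft_force())
p=get_tcp_pos(); movel([p[0],p[1],.194],v=.2); wait(.3)
cv2.imwrite(f"pics/d_side.png",read_camera("side")[:,:,::-1]); snap("d_w"); print(get_time(),get_tcp_pos())
w=cv2.imread('pics/d_w.png')[110:270,190:380]
cv2.imwrite('pics/z11.png',cv2.resize(w,None,fx=3.7,fy=3.7,interpolation=0))
E
```

```text
11.5333 [ 0.5816 -0.2716  0.0533] [0.3272 0.6617 0.2705]
12.7833 [ 0.5814 -0.2715  0.1934]
```

View pics/z11.png

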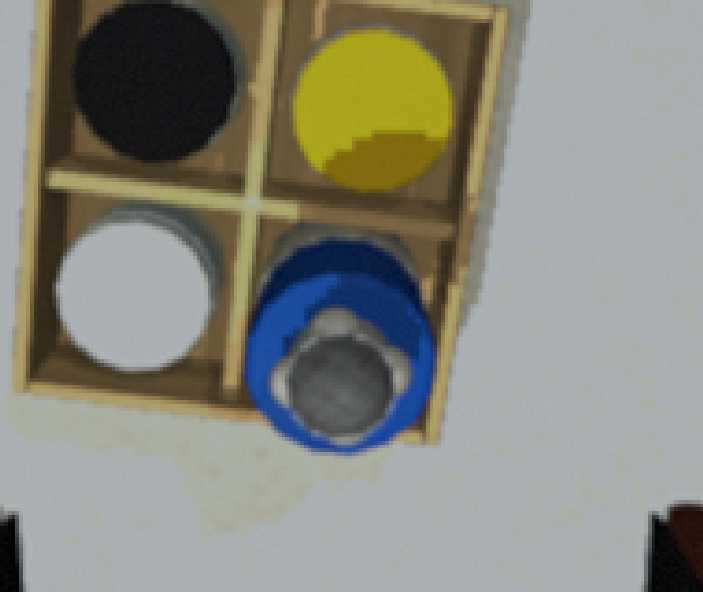

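View pics/d_side.png

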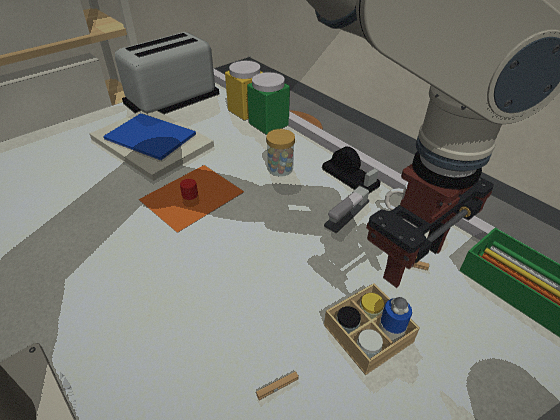

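The bottle stands in the compartment: wrist shoulder centre (281,207), base on the floor at z of about 4 mm. Next is the cap.

```bash
python3 - <<'E'
from h import *
move_pose([.5190,.2843,.10],Q); wait(.3); print(get_tcp_pos())
movel([.5190,.2843,.06],v=.12)
p=np.array(get_tcp_pos()); e=p-[.5190,.2843,.06]; print(e)
t=np.array([.5190,.2843,.0085]); movel(t,v=.08,until_force=6); wait(.3); print(get_time(),get_tcp_pos(),get_ft_force())
command_gripper(0.0); wait(.3); print(get_time(),get_grip_width()*88,get_tcp_pos(),get_ft_force())
cv2.imwrite(f"pics/e_side.png",read_camera("side")[:,:,::-1]); snap("e_w")
w=cv2.imread('pics/e_w.png')[180:380,180:400]; s=cv2.imread('pics/e_side.png')[140:220,140:240]
cv2.imwrite('pics/z12.png',np.hstack([cv2.resize(w,(440,400),interpolation=0),cv2.resize(s,(360,400),interpolation=0)]))
E
```

```text
[0.5193 0.2839 0.1001]
[-0.0001 -0.0001 -0.0003]
16.7 [0.5193 0.2845 0.0089] [-0.3599 -0.7745  0.0428]
17.825 38.384539834070964 [0.519  0.2843 0.0085] [-0.3112 -0.4855  0.4385]
```

View pics/z12.png

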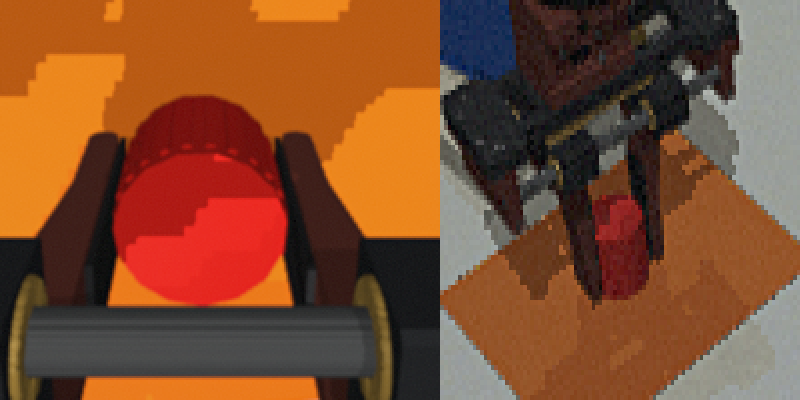

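```bash
python3 - <<'E'
from h import *
d=np.load('pics/e_w.npz');K,T=d['K'],d['T']; print(d['p'])
for y in (.2823,.2843,.2863): print(y,w2px(K,T,[.519,y+.019,.039]),w2px(K,T,[.519,y-.019,.039]),w2px(K,T,[.519,y+.019,.003]))
movel([.519,.2843,.20],v=.2)
move_pose([.5822,-.2735,.165],Q); wait(.4)
cv2.imwrite(f"pics/f_side.png",read_camera("side")[:,:,::-1]); snap("f_w"); print(get_time(),get_tcp_pos(),get_grip_width()*88,get_ft_force())
E
```

```text
[0.519  0.2843 0.0085]
0.2823 [278.3919 263.5164] [278.4424 340.1838] [278.6285 232.652 ]
0.2843 [278.389 259.15 ] [278.44   336.4253] [278.6269 229.0344]
0.2863 [278.3861 254.7475] [278.4375 332.6381] [278.6254 225.3928]
21.5583 [ 0.5823 -0.2734  0.165 ] 38.08454584147359 [ 0.4086 -0.7229  0.2483]
```

View pics/f_w.png

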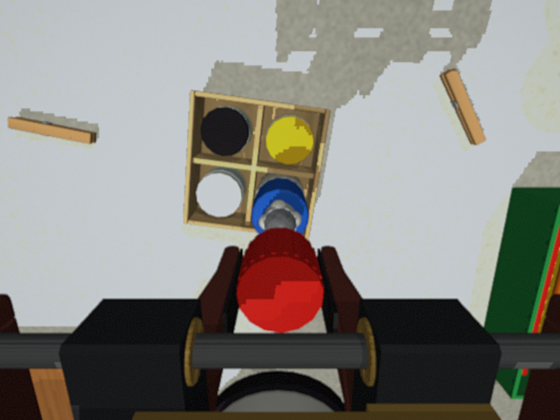

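View pics/f_side.png

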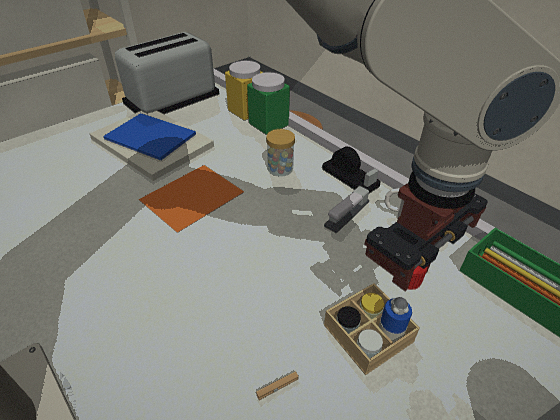

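```bash
python3 - <<'E'
from h import *
movel([.5823,-.2740,.120],v=.1); wait(.3)
cv2.imwrite(f"pics/i_side.png",read_camera("side")[:,:,::-1]); snap("i_w"); print(get_time(),get_tcp_pos(),get_ft_force())
w=cv2.imread('pics/i_w.png')[150:350,180:380]; s=cv2.imread('pics/i_side.png')[240:350,350:450]
Ks,Ts=tcam("side"); s=cv2.resize(s,None,fx=4,fy=4,interpolation=0)
def cyl(x,y,z,r,c):
    p=np.array([w2px(Ks,Ts,[x+r*np.cos(t),y+r*np.sin(t),z]) for t in np.linspace(0,6.28,120)])
    cv2.polylines(s,[((p+.5-[350,240])*4).astype(int)],True,c,1)
cyl(.5823,-.2735,.086,.022,(0,255,0)); cyl(.5823,-.2735,.1145,.019,(0,255,255)); cyl(.5823,-.2735,.004,.022,(0,255,0))
cv2.imwrite('pics/z13.png',np.hstack([cv2.resize(w,(400,440),interpolation=0),s]))
E
```

```text
22.5583 [ 0.5825 -0.2741  0.1204] [-0.081   0.3596  0.6205]
```

View pics/z13.png

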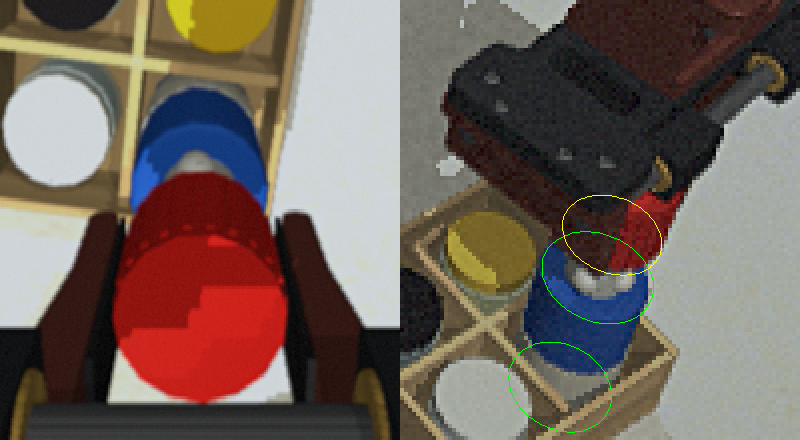

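```bash
python3 - <<'E'
from h import *
r=movel([.5823,-.2738,.106],v=.05,until_force=4); print(r,get_time(),get_tcp_pos(),get_ft_force(),get_ft_torque())
E
```

```text
False 22.9917 [ 0.5819 -0.2736  0.1053] [ 0.6818 -0.1619 -0.627 ] [-0.0379  0.0946  0.0087]
```

```bash
python3 - <<'E'
from h import *
z=.104
while z>.0845:
    movel([.5823,-.2738,z],v=.02); p=get_tcp_pos(); f=get_ft_force()
    print(round(z,4),p,f,round(get_grip_width()*88,2),round(get_time(),2))
    if f[2]>12 or abs(f[0])>8 or abs(f[1])>8: break
    z-=.0012
E
```

```text
0.104 [ 0.5823 -0.2738  0.104 ] [ 0.3316  0.7183 -0.0572] 38.14 23.24
0.1028 [ 0.5823 -0.2738  0.1028] [ 1.548  -0.5909 -0.2786] 38.25 23.49
0.1016 [ 0.5825 -0.2738  0.1019] [-1.0473 -0.7343  2.7461] 38.01 23.74
0.1004 [ 0.5827 -0.274   0.1009] [-1.2309  0.1837  4.0037] 38.49 23.99
0.0992 [ 0.5826 -0.274   0.0996] [-0.4712  0.5679  5.2422] 38.05 24.24
0.098 [ 0.5824 -0.2738  0.0979] [0.5108 0.0289 2.3484] 38.62 24.49
0.0968 [ 0.5819 -0.2736  0.0962] [-0.3325 -0.2228 -0.5034] 38.19 24.74
0.0956 [ 0.5817 -0.2735  0.0949] [ 0.1938 -0.065  -2.1868] 38.41 24.99
0.0944 [ 0.5821 -0.2737  0.0941] [ 0.41   -0.7687 -2.5238] 38.43 25.24
0.0932 [ 0.5822 -0.2738  0.0931] [ 0.0816  0.6021 -2.1769] 38.61 25.49
0.092 [ 0.5822 -0.2738  0.0919] [ 0.1254  1.0697 -2.3795] 37.86 25.74
0.0908 [ 0.5825 -0.2739  0.0915] [-1.5371  0.4872  4.7023] 38.2 25.99
0.0896 [ 0.5827 -0.274   0.0914] [-4.2566  2.2481 14.0677] 38.31 26.24
```

It clicked at a TCP height of about 99 mm and stopped hard at 91.4 mm; 91.5 mm was expected. Checking that the hold is steady.

```bash
python3 - <<'E'
from h import *
for i in range(5):
    wait(.3); print(get_time(),get_tcp_pos(),get_ft_force(),get_grip_width()*88)
cv2.imwrite(f"pics/j_side.png",read_camera("side")[:,:,::-1]); snap("j_w"); 
w=cv2.imread('pics/j_w.png')[150:350,180:380]; s=cv2.imread('pics/j_side.png')[260:370,340:440]
cv2.imwrite('pics/z14.png',np.hstack([cv2.resize(w,(400,440),interpolation=0),cv2.resize(s,(400,440),interpolation=0)]))
E
```

```text
26.5417 [ 0.5827 -0.274   0.0914] [-4.9112  1.2661 12.9274] 38.51610332061509
26.8417 [ 0.5827 -0.274   0.0915] [-3.978   1.0797 13.3466] 38.19781766109204
27.1417 [ 0.5827 -0.274   0.0914] [-4.0172  2.077  13.6895] 38.210331637667444
27.4417 [ 0.5827 -0.274   0.0914] [-3.6478  1.911  13.6654] 38.117093233413065
27.7417 [ 0.5827 -0.274   0.0914] [-3.9475  1.9774 13.573 ] 38.0746096632143
```

View pics/z14.png

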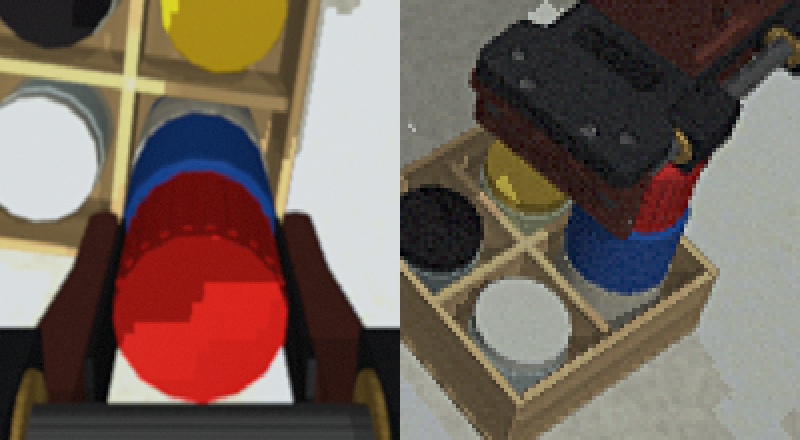

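```bash
python3 - <<'E'
from h import *
print(get_time(),get_tcp_pos(),get_ft_force()); print(job_done())
E
```

```text
27.8417 [ 0.5827 -0.274   0.0914] [-3.1541  2.3811 13.4456]
the job is handed in; nothing more can be done
None
```

The bottle is standing in the empty compartment with its cap clicked on and fully home. I handed the job in at 27.8 s with the gripper still holding and pressing the cap; no verdict is reported.

- **Bottle:** I set it down until it touched the box's floor (underside at about 4 mm), let go, and backed off. It stood upright, and I put its centre within about 2 mm of the compartment's centre.
- **Cap:** Resistance read about 5 N at the highest reading, then dropped, which I took as the click. It then stopped hard with the gripper at 91.4 mm; a fully seated cap should give 91.5 mm.
- **Hold:** Over the last 1.5 s the downward push stayed at about 13.5 N, above the suggested 10 N, with 3–5 N of sideways force. The grip width (38 mm) did not change. The last pictures show the cap sitting on the shoulder and the jars in place.

**Disagreements:**
- The camera estimates differed from each other by 1–2 mm, and up to 4 mm for one early reading of the bottle. I placed the bottle and cap from wrist-camera offsets relative to each other and to the box.
- The peak I read was below the stated 8 N. I only sampled every 1.2 mm, so the true peak may have fallen between readings.

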